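# Pack the last two cups back into the round spice tin

## Task

Two of the seven lidded spice cups are out of the round spice tin: one has toppled on its side on the cutting board, the other stands on the counter by the hob. Pack both back in so that all seven cups stand flat on the tin's floor, one in the middle and six round it; ease the cups already in the tin aside to make the room. Do not force or drop any cup, tip over none that stands, and leave everything else where it is.

Things in the scene. Friction and masses are not known exactly. Their poses are not given: they have to be found in the camera images.
- tin_floor (a point): Round steel spice tin: inside 182 mm across, wall 4 mm, 44 mm high, floor 3 mm; does not move. Point: centre of the inner floor. Cups slide on it when pushed; their lids come 3 mm above the wall. Seven fit only as one in the middle, six round it, with 1 mm radial play: the six centres at most 61 mm from the axis, neighbours touching at 59 degrees apart.
- cup1_mid (a point): Lidded steel spice cup, one of seven alike: body 60 mm across, 44 mm high to its flat lid; foot bevelled (53 mm across at the bottom, 60 from 2.5 mm up). Upright wooden knob on the lid, 20 mm across, 28 mm high. 0.11 to 0.22 kg, lid fixed. The point: on its axis, 36 mm above the foot; lid top 8 mm, knob top 36 mm above it. Starts in the tin, in a loose ring of five.
- cup2_mid (a point): Lidded steel spice cup, one of seven alike: body 60 mm across, 44 mm high to its flat lid; foot bevelled (53 mm across at the bottom, 60 from 2.5 mm up). Upright wooden knob on the lid, 20 mm across, 28 mm high. 0.11 to 0.22 kg, lid fixed. The point: on its axis, 36 mm above the foot; lid top 8 mm, knob top 36 mm above it. Starts in the tin, in a loose ring of five.
- cup3_mid (a point): Lidded steel spice cup, one of seven alike: body 60 mm across, 44 mm high to its flat lid; foot bevelled (53 mm across at the bottom, 60 from 2.5 mm up). Upright wooden knob on the lid, 20 mm across, 28 mm high. 0.11 to 0.22 kg, lid fixed. The point: on its axis, 36 mm above the foot; lid top 8 mm, knob top 36 mm above it. Starts in the tin, in a loose ring of five.
- cup4_mid (a point): Lidded steel spice cup, one of seven alike: body 60 mm across, 44 mm high to its flat lid; foot bevelled (53 mm across at the bottom, 60 from 2.5 mm up). Upright wooden knob on the lid, 20 mm across, 28 mm high. 0.11 to 0.22 kg, lid fixed. The point: on its axis, 36 mm above the foot; lid top 8 mm, knob top 36 mm above it. Starts in the tin, in a loose ring of five.
- cup5_mid (a point): Lidded steel spice cup, one of seven alike: body 60 mm across, 44 mm high to its flat lid; foot bevelled (53 mm across at the bottom, 60 from 2.5 mm up). Upright wooden knob on the lid, 20 mm across, 28 mm high. 0.11 to 0.22 kg, lid fixed. The point: on its axis, 36 mm above the foot; lid top 8 mm, knob top 36 mm above it. Starts in the tin, in a loose ring of five.
- cup6_mid (a point): Lidded steel spice cup, one of seven alike: body 60 mm across, 44 mm high to its flat lid; foot bevelled (53 mm across at the bottom, 60 from 2.5 mm up). Upright wooden knob on the lid, 20 mm across, 28 mm high. 0.11 to 0.22 kg, lid fixed. The point: on its axis, 36 mm above the foot; lid top 8 mm, knob top 36 mm above it. Starts lying on its side on the cutting board, knob away from the robot.
- cup7_mid (a point): Lidded steel spice cup, one of seven alike: body 60 mm across, 44 mm high to its flat lid; foot bevelled (53 mm across at the bottom, 60 from 2.5 mm up). Upright wooden knob on the lid, 20 mm across, 28 mm high. 0.11 to 0.22 kg, lid fixed. The point: on its axis, 36 mm above the foot; lid top 8 mm, knob top 36 mm above it. Starts standing on the counter near the hob.
- cup1: The same cup as point cup1_mid; origin at the centre of its foot, z along its axis; yaw means nothing.
- cup2: The same cup as point cup2_mid; origin at the centre of its foot, z along its axis; yaw means nothing.
- cup3: The same cup as point cup3_mid; origin at the centre of its foot, z along its axis; yaw means nothing.
- cup4: The same cup as point cup4_mid; origin at the centre of its foot, z along its axis; yaw means nothing.
- cup5: The same cup as point cup5_mid; origin at the centre of its foot, z along its axis; yaw means nothing.
- cup6: The same cup as point cup6_mid; origin at the centre of its foot, z along its axis; yaw means nothing.
- cup7: The same cup as point cup7_mid; origin at the centre of its foot, z along its axis; yaw means nothing.
- tin: The same tin as point tin_floor; origin under its centre. It starts with five cups in a loose ring, with no room for a sixth between them; the middle is empty, but they may stand up to 5 mm into its place.
- board: Wooden cutting board lying on the counter to the robot's right, 450 x 320 mm, 20 mm thick; origin under its centre, long side along its x. It does not move.
- kettle: Gooseneck stainless kettle on the board, 150 mm across at its base, 148 mm high, spout reaching 156 mm along its x, black handle 138 mm the other way; origin under its centre. Leave it alone.
- gourd: Lidded ceramic gourd in mustard yellow on the board, 108 mm across, 122 mm high; origin under its centre. Leave it alone.
- jar: Glass jar with a clip-on lid on the board, 90 mm across, 121 mm high; origin under its centre. Leave it alone.
- dispenser: Slim white plastic push dispenser on the board, 52 mm across, 156 mm high; origin under its centre. Leave it alone.
- tin_lid: The spice tin's own domed lid lying on the counter beyond the tin, 197 mm across, 46 mm high with its knob; origin under its centre. Leave it alone.
- mill: Wooden pepper mill standing on the counter, 58 mm across, 156 mm high; origin under its centre. Leave it alone.

How it is judged:
By the outcome, as a careful person would: the job done as asked, in the order asked, and still so for the second after the job is handed in, with the robot touching nothing.
It also fails if it takes over 72 s, if anything falls off the work surface, if the arm or the gripper's body presses on something with over 40 N, if the wrist force passes 120 N, or if a joint passes its speed limit or range.

## Robot

A 6-joint arm with a two-finger parallel gripper is mounted at the origin on the work surface. World frame = base frame: x ahead of the robot, y to its left, z up, the work surface at z = 0. Lengths are in m, angles in degrees, forces in N, time in s.
With the tool pointing down it reaches from about 0.325 to 1 m from the base axis. Payload 5.1 kg.
Tool frame: the origin (TCP) lies on the centre line of the jaws, within the pads' length; the fingertips stand 14 mm ahead of it and the grasp point (between the pads) lies 5 mm behind it; z points along the fingers, y is the line along which they close (so a half turn about z gives the same grasp; the last joint's range is limited). The gripper opens to 85 mm and grips with 20 to 120 N. Pads are 22 mm wide; open, the fingers measure 114 mm over their backs; the gripper's body (76 mm by 85 mm) begins 54 mm behind the grasp point. The pads swing forward as they close: fully open they stand 13 mm farther back than shut.
Start: joints at [67.918, 7.093, 94.555, -0, 78.352, -4.733], TCP at [0.194, 0.62, 0.245] pointing down, gripper open.
Joint ranges: [-149.61, 149.61], [-58.7, 133.49], [1.44, 155.28], [-77.14, 257.14], [18.33, 153.61], [-166.67, 166.67]. Speed limits (degrees/s): [147.25, 147.25, 180, 180, 180, 180].

## Interface

Orientations are given as [roll, pitch, yaw] about the fixed x, y, z axes, in that order (R = Rz(yaw) Ry(pitch) Rx(roll)).
In Python, from cell import telemetry, optics, order gives the robot as it stands.
- The arm moves only by the shell command python3 -m crank 'ROWS' [OPENING]. ROWS is text: rows parted by semicolons, each of 4 numbers parted by spaces: the shift along the world's x, y, z in m, then the turn about the world's z in degrees. A call has 1 to 8 rows; each row is the pose to reach, as a shift and turn from the pose commanded when the call began; what a row does not reach only later rows make up. A row lasts 1/10 s, in which the tool goes at most 50 mm and 8.59 degrees, less where a joint would pass 70% of its speed; a pose out of reach is approached as far as the arm can. A call with a gripper value outside its range is refused whole. OPENING is the opening, from 0 (shut) to 1 (fully open), set as the call begins (- or left out, the last holds). The fingers move at their own pace and stop on an object; the grip force is fixed at half the most. Time passes only in rows, so rows that repeat a pose let the fingers close. It gives the time, the measured TCP pose, the force, the opening and the grip force at its end, in the units of the state.
- telemetry.read_state(): the state, without advancing time (a new reading comes with each control period).
- optics.snapshot(name): name is "scene" or "top" or "wrist"; returns a dict with "image" (420x560x3 uint8, red, green, blue), "camera_matrix" (3x3 intrinsics, pixels), "R" (3x3) and "t" (3): a world point X has camera coordinates R X + t. Camera axes: x right, y down, z forward; pixel columns grow to the right and rows downward; lengths in m; the calibration is good to about 2 mm. A picture is of the moment at which its call begins. There is no depth.
- order.hand_in(): hands the job in; it is judged then, once.
The state is a dict: "time_s": time; "joint_pos": joint angles; "qvel": joint speeds; "joint_torque": joint torques, N m; "tool_pos": TCP position; "ee_rot": TCP orientation; "force": force on the tool from outside, world axes, zero at the start; "ft_torque": the same for the moment, N m; "grip_width": opening from 0.0 (shut) to 1.0 (fully open); "finger_force": force on a finger pad.
Only numpy, scipy, OpenCV 4.12 (cv2) and the standard library are available. Lean on these libraries where they do the work, as an engineer would, in place of code of your own. Each camera call takes 0.05 s, during which the arm holds its last target. There are 200 camera calls.

## Working session

There is one attempt and no reset: what is moved stays moved. The work goes in short steps, Python scripts to look and compute and a shell command to move; the robot and the scene stay as the last step left them, time stands still between calls to the robot, and variables do not carry over. Pictures are saved under pics/ and viewed, at most 10 in all, crops included, and the job is handed in when it is done.

```bash
ls; mkdir -p pics
python3 - <<'E'
from cell import telemetry, optics
import cv2
s=telemetry.read_state();print(s)
for n in("scene","top"):
    d=optics.snapshot(n);cv2.imwrite(f"pics/{n}0.png",cv2.resize(d["image"][:,:,::-1],(800,600),interpolation=cv2.INTER_CUBIC))
    print(n,d["camera_matrix"],d["R"],d["t"])
E
```

```text
pics
{'time_s': 0.0, 'joint_pos': array([ 6.79193564e+01,  7.13246526e+00,  9.46355761e+01,  5.57559663e-04,
        7.83515567e+01, -4.73117586e+00]), 'qvel': array([ 0.01943777, -0.01957189,  0.06182619,  0.07863485, -0.06392054,
       -0.076134  ]), 'joint_torque': array([ 9.81430712e-04, -4.23611498e+01, -3.65456128e+01, -1.20368270e-05,
        7.21590273e-03,  3.34528970e-06]), 'tool_pos': array([0.1936156 , 0.61987372, 0.24404922]), 'ee_rot': array([-1.79880854e+02, -1.04085165e-02,  1.62650408e+02]), 'force': array([ 0.42623781,  0.60841531, -0.57454276]), 'ft_torque': array([ 0.02452546,  0.03233749, -0.04996564]), 'finger_force': 0.0, 'grip_width': 0.9987359279804797}
scene [[399.3703287    0.         271.1559591 ]
 [  0.         399.3703287  211.63728399]
 [  0.           0.           1.        ]] [[-0.62940211  0.77707303 -0.0032389 ]
 [ 0.58457669  0.47073243 -0.66081849]
 [-0.51197957 -0.41781394 -0.75053876]] [ 0.41933959 -0.27104191  1.30075515]
top [[524.34405771   0.         285.99775724]
 [  0.         524.34405771 208.80816192]
 [  0.           0.           1.        ]] [[ 0.00962547 -0.99971506  0.02184381]
 [-0.99611254 -0.01149907 -0.08733599]
 [ 0.08756228 -0.02091824 -0.99593939]] [-0.08348283  0.59749841  1.55226362]
```

View pics/top0.png

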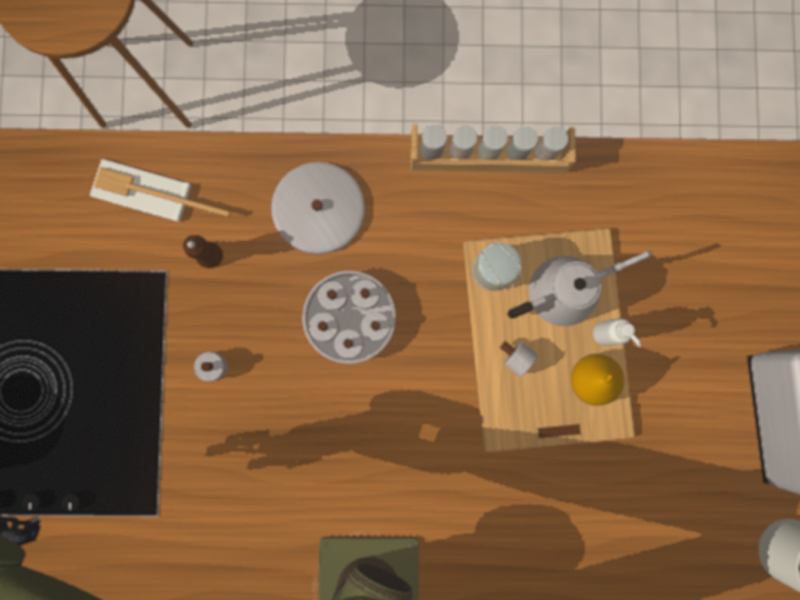

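View pics/scene0.png

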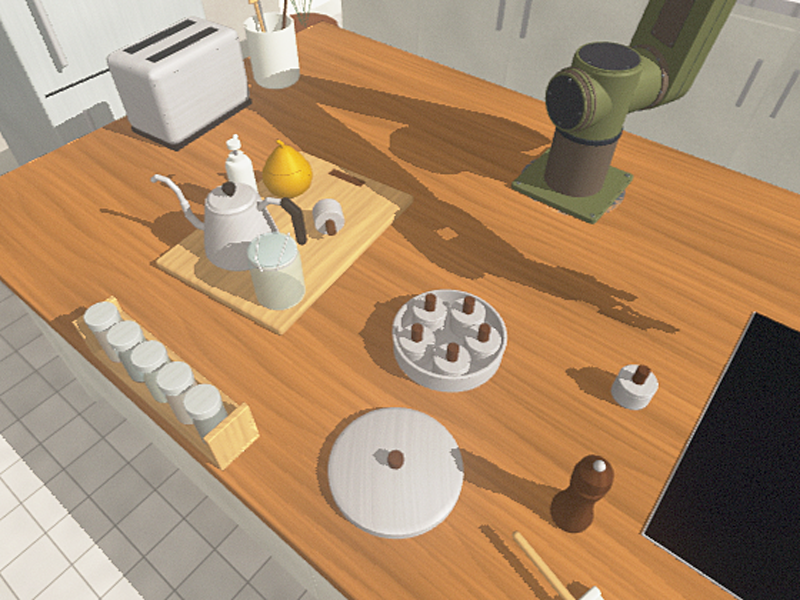

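The top view shows the five ring knobs around (349,317), cup7 at (209,367), and cup6 with its body at (521,358) and knob at (507,348). I'll enlarge these for reading.

```bash
cat > h.py <<'E'
import numpy as np, cv2
from cell import telemetry, optics
def ray(d,u,v,z):
    K,R,t=map(np.array,(d["camera_matrix"],d["R"],d["t"]))
    c=-R.T@t; r=R.T@np.linalg.solve(K,[u,v,1.]); return c+r*(z-c[2])/r[2]
def proj(d,X):
    R,t=np.array(d["R"]),np.array(d["t"]); p=np.array(d["camera_matrix"])@(R@np.array(X)+t); return p[:2]/p[2]
def crop(d,u,v,n,size):
    """n native px square about u,v enlarged to size; native = corner + px*n/size"""
    im=np.array(d["image"])[int(v-n/2):int(v-n/2)+n,int(u-n/2):int(u-n/2)+n,::-1]
    im=cv2.resize(im,(size,size),interpolation=cv2.INTER_CUBIC)
    for k in range(0,size,50): cv2.line(im,(k,0),(k,8 if k%100 else 16),(0,255,0),1); cv2.line(im,(0,k),(8 if k%100 else 16,k),(0,255,0),1)
    return im
E
python3 - <<'E'
from h import *
T=optics.snapshot("top");S=optics.snapshot("scene")
a=np.hstack([crop(T,244,222,80,400),crop(T,360,246,40,400)])
b=np.hstack([crop(S,315,237,90,200),crop(S,228,148,50,200),crop(T,146,257,40,200),crop(S,443,270,50,200)])
cv2.imwrite("pics/c1.png",np.vstack([a,b]))
for n,u,v,z in[("tin rim",349,317,.047),("cup7 knob",209,366,.072),("cup6 body",521,358,.05),("cup6 knob",507,348,.05),("handle",520,310,.11)]:
    print(n,ray(T,u*.7,v*.7,z))
E
```

```text
tin rim [0.55624205 0.04642642 0.047     ]
cup7 knob [0.45244137 0.32573262 0.072     ]
cup6 body [ 0.47496618 -0.31064019  0.05      ]
cup6 knob [ 0.49533341 -0.28161055  0.05      ]
handle [ 0.570125   -0.29865299  0.11      ]
```

View pics/c1.png

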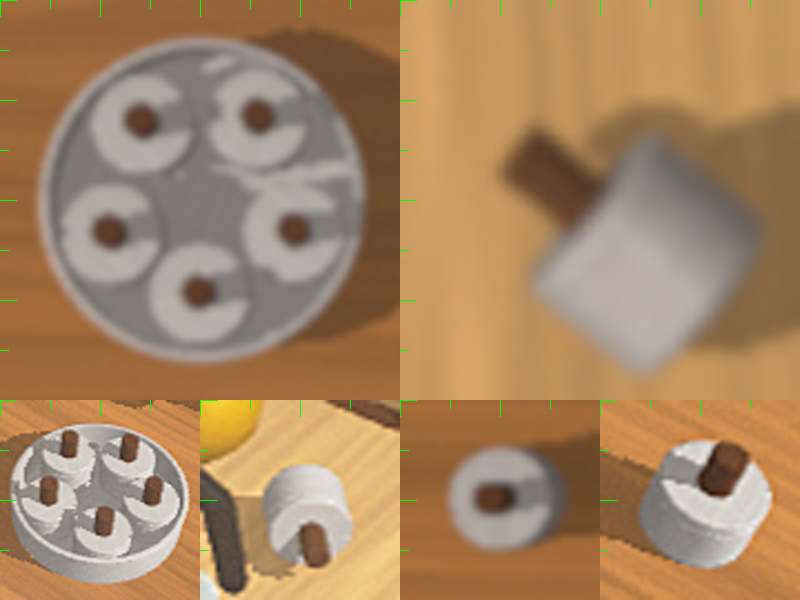

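The crop reads well. Tin rim centre is at (201,200). Lids are at (142,123), (259,117), (111,233), (292,233) and (198,292). Cup6's foot–lid–knob tip run (705,301)–(591,207)–(520,150), and cup7's lid is at about (500,498).

Run:
```python
from h import *
T=optics.snapshot("top");S=optics.snapshot("scene")
f=lambda u0,v0,s,x,y,z:ray(T,u0+(x+.5)/s-.5,v0+(y+.5)/s-.5,z)
c=f(204,182,5,201.5,200,.047);print("tin",c)
for k,l in[((142,121),(142,123)),((259,117),(259,117)),((295,230),(292,233)),((199,292),(198,292)),((110,231),(111,233))]:
    a=f(204,182,5,*k,.075);b=f(204,182,5,*l,.047);m=b-c
    print("cup knob",a[:2].round(4),"lid",b[:2].round(4),"r",np.hypot(*m[:2]).round(4),"ang",np.degrees(np.arctan2(m[1],m[0])).round(1))
p=[f(340,226,10,x-400,y,.05) for x,y in((705,301),(591,207),(520,150))];print(np.round(p,4))
m=p[2]-p[0];print("c6 len",np.linalg.norm(m),"ang",np.degrees(np.arctan2(m[1],m[0])))
print("c7",f(126,237,5,94,98,.072),f(126,237,5,100,98,.044))
# check in scene
for n,q,(cu,cv,nn,s),ox,oy in(("c7knob",[*f(126,237,5,94,98,.072)],(443,270,50,200),600,400),("c6tip",p[2],(228,148,50,200),200,400),("tin",c,(315,237,90,200),0,400)):
    u,v=proj(S,q);print(n,ox+(u-(cu-nn/2))*s/nn,oy+(v-(cv-nn/2))*s/nn)
```

```text
tin [0.55711907 0.04762422 0.047     ]
cup knob [0.6011 0.0814] lid [0.6025 0.0837] r 0.058 ang 38.4
cup knob [0.6043 0.0133] lid [0.6069 0.0143] r 0.0599 ang -33.8
cup knob [ 0.5385 -0.0086] lid [ 0.5381 -0.0062] r 0.0571 ang -109.4
cup knob [0.5019 0.0465] lid [0.5027 0.0488] r 0.0545 ang 178.8
cup knob [0.5368 0.0987] lid [0.537  0.1007] r 0.0568 ang 110.8
[[ 0.4602 -0.3265  0.05  ]
 [ 0.4876 -0.2927  0.05  ]
 [ 0.5042 -0.2717  0.05  ]]
c6 len 0.07025938190187228 ang 51.22343423086291
c7 [0.45238919 0.3311854  0.072     ] [0.45228219 0.33455596 0.044     ]
c7knob 726.386955179247 451.91989740908275
c6tip 316.51365039506777 558.6069065762781
tin 100.10453108980629 486.14549178312876
```

```bash
python3 -m crank '0.03 -0.036 0 0;0.064 -0.072 0 0;0.097 -0.108 0 0;0.129 -0.144 0 0;0.161 -0.18 0 0;0.194 -0.216 0 0;0.226 -0.252 0 0;0.258 -0.288 0 0'
python3 -m crank '0 0 0 0;0 0 0 0;0 0 0 0' 0.5
python3 - <<'E'
from h import *
d=optics.snapshot("wrist");cv2.imwrite("pics/w1.png",d["image"][:,:,::-1])
print(telemetry.read_state()["tool_pos"])
for q in([.4523,.3325,.072],[.4523,.3325,.044],[.4523,.3325,0]):print(proj(d,q))
E
```

```text
time_s: 1.1
tool_pos: [0.4528, 0.3308, 0.2455]
ee_rot: [180.0, 0.0, 162.7]
force: [0.6, 0.1, 0.4]
grip_width: 1.001
finger_force: 0.0
time_s: 1.4
tool_pos: [0.4513, 0.333, 0.2452]
ee_rot: [180.0, -0.0, 162.7]
force: [-0.9, 0.5, -0.0]
grip_width: 0.514
finger_force: 0.0
[0.4510695 0.3332969 0.2452463]
[282.21464645 187.84867773]
[282.15567126 180.22933548]
[282.07955785 170.39580988]
```

View pics/w1.png

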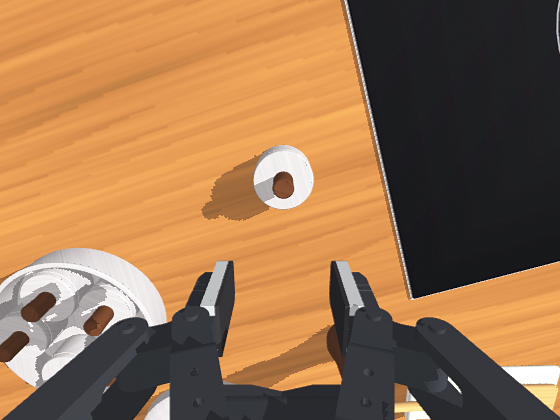

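Cup7's lid centre at (283.5,179) matches the prediction (282,180), so cup7 is at about (0.4523, 0.333). Next I'll view the tin from above.

```bash
python3 -m crank '0.015 -0.04 0.01 0;0.03 -0.08 0.02 0;0.045 -0.12 0.03 0;0.06 -0.16 0.04 0;0.075 -0.2 0.05 0;0.09 -0.24 0.06 0;0.106 -0.285 0.07 0;0.106 -0.285 0.07 0'
python3 -m crank '0 0 0 0;0 0 0 0'
python3 - <<'E'
from h import *
d=optics.snapshot("wrist");cv2.imwrite("pics/w2.png",cv2.resize(np.array(d["image"])[60:330,100:460,::-1],(800,600),interpolation=cv2.INTER_CUBIC))
np.save("w2.npy",d,allow_pickle=True)
print(telemetry.read_state()["tool_pos"],proj(d,[.557,.0476,.047]))
E
```

```text
time_s: 2.25
tool_pos: [0.5595, 0.0446, 0.3171]
ee_rot: [-180.0, 0.2, 162.5]
force: [-0.4, 0.9, 0.7]
grip_width: 0.5
finger_force: 0.0
time_s: 2.45
tool_pos: [0.5573, 0.0491, 0.3148]
ee_rot: [180.0, -0.1, 162.8]
force: [0.6, 0.3, 0.1]
grip_width: 0.505
finger_force: 0.0
[0.55725084 0.04918403 0.31473223] [280.90140175 165.46312001]
```

View pics/w2.png

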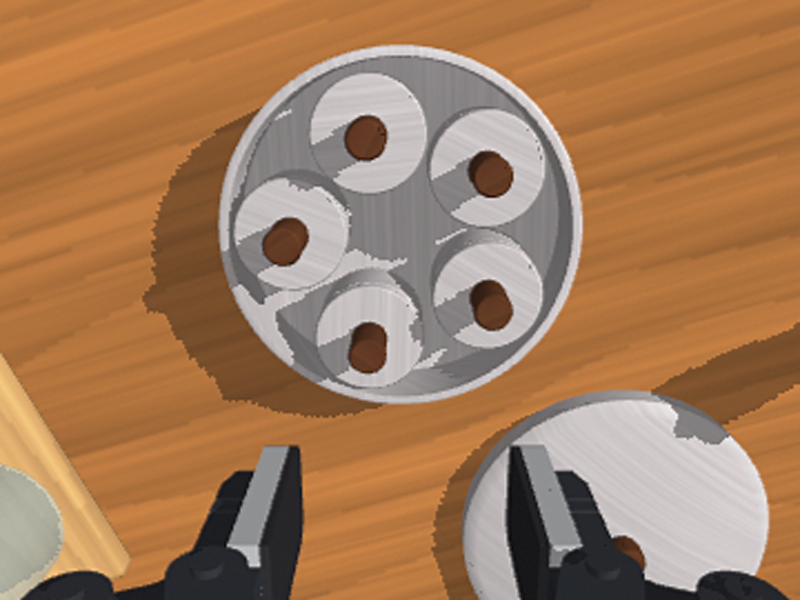

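All five lids are clear. Rim bbox is 219–582 × 43–404. The lids run from A at the top (310–427, 72–194) clockwise to B (–545, 108–228), C (437–543, 243–349), D (317–422, 281–389) and E (234–349, 180–291). I'll fit circles to these.

```bash
cat >> h.py <<'E'
from scipy.optimize import least_squares
def fitc(d,box,r,z,x0):
    """centre of a horizontal circle from native-pixel bbox (l,r,t,b; nan = unknown)"""
    box=np.array(box,float);a=np.radians(np.arange(0,360,2));ok=~np.isnan(box)
    def f(p):
        q=np.array([proj(d,[p[0]+r*np.cos(k),p[1]+r*np.sin(k),z]) for k in a])
        return (np.array([q[:,0].min(),q[:,0].max(),q[:,1].min(),q[:,1].max()])-box)[ok]
    s=least_squares(f,x0,diff_step=1e-4);return s.x,np.abs(s.fun).max()
E
python3 - <<'E'
from h import *
d=np.load("w2.npy",allow_pickle=True).item();n=np.nan;s=800/360
N=lambda b:(np.array(b)+.5)/s-.5+np.array([100,100,60,60])
c,e=fitc(d,N([219,582,43,404]),.095,.047,[.557,.047]);print("tin",c,e)
for k,b in dict(A=[310,427,72,194],B=[n,545,108,228],C=[437,543,n,349],D=[317,422,n,389],E=[234,349,n,291]).items():
    p,e=fitc(d,N(b),.03,.047,[.557,.047]);m=p-c
    print(k,p.round(4),"res",e.round(2),"r",np.hypot(*m).round(4),"ang",np.degrees(np.arctan2(m[1],m[0])).round(1))
E
```

```text
tin [0.55755352 0.04629472] 0.8322334165244456
A [0.5029 0.0464] res 0.46 r 0.0547 ang 179.9
B [0.5372 0.0985] res 0.26 r 0.0561 ang 111.3
C [0.6034 0.0826] res 1.18 r 0.0584 ang 38.4
D [0.6069 0.0131] res 0.94 r 0.0595 ang -33.9
E [ 0.5403 -0.0083] res 0.16 r 0.0573 ang -107.5
```

Tin centre is about (0.5574, 0.0465), and the two views agree within about 1.5 mm. I'll open the gap at 75°, starting with cup E, which needs only a small outward push.

```bash
python3 -m crank '-0.004 -0.012 -0.045 0;-0.009 -0.028 -0.09 0;-0.018 -0.055 -0.13 0;-0.018 -0.055 -0.175 0;-0.018 -0.055 -0.21 0;-0.018 -0.055 -0.21 0'
python3 -m crank '0 0 -0.02 0;0 0 -0.039 0;0 0 -0.039 0;0 0 -0.039 0'
python3 -m crank '0 0 0 0;0 0 0 0;0 0 0 0;0 0 0 0' 0.1
python3 -m crank '0.001 -0.002 0 0;0.002 -0.004 0 0;0.002 -0.004 0 0;0.002 -0.004 0 0'
```

```text
time_s: 3.1
tool_pos: [0.5348, -0.0057, 0.099]
ee_rot: [-179.9, -0.7, 162.8]
force: [0.1, 0.0, 0.2]
grip_width: 0.498
finger_force: 0.0
time_s: 3.5
tool_pos: [0.5407, -0.0068, 0.068]
ee_rot: [180.0, 0.1, 162.7]
force: [-0.4, -0.2, 0.8]
grip_width: 0.499
finger_force: 0.0
time_s: 3.9
tool_pos: [0.5413, -0.0077, 0.0684]
ee_rot: [179.9, 0.2, 162.6]
force: [-0.1, 0.0, 5.3]
grip_width: 0.21
finger_force: 58.5
time_s: 4.3
tool_pos: [0.543, -0.0111, 0.0683]
ee_rot: [179.9, 0.1, 162.6]
force: [-1.4, 1.8, 7.7]
grip_width: 0.21
finger_force: 58.8
```

```bash
python3 -m crank '-0.001 -0.002 0 0;-0.001 -0.004 0 0;-0.001 -0.004 0 0;-0.001 -0.004 0 0;-0.001 -0.004 0 0'
python3 -m crank '-0.001 -0.004 0 0;-0.001 -0.004 0 0;-0.001 -0.004 0 0;-0.001 -0.004 0.02 0;-0.001 -0.004 0.042 0;-0.001 -0.004 0.044 0' 0.5
```

```text
time_s: 4.8
tool_pos: [0.5427, -0.0131, 0.0683]
ee_rot: [179.6, 0.2, 162.6]
force: [1.7, 10.9, 5.4]
grip_width: 0.209
finger_force: 58.8
time_s: 5.4
tool_pos: [0.5417, -0.0201, 0.1131]
ee_rot: [180.0, 0.3, 162.6]
force: [-0.4, -0.0, 0.3]
grip_width: 0.501
finger_force: 0.0
```

```bash
python3 -m crank '-0.018 0.034 0 0;-0.037 0.067 0 0;-0.037 0.067 0 0;-0.037 0.067 -0.02 0;-0.037 0.067 -0.044 0;-0.037 0.067 -0.044 0;-0.037 0.067 -0.044 0;-0.037 0.067 -0.044 0'
python3 -m crank '0 0 0 0;0 0 0 0;0 0 0 0;0 0 0 0' 0.1
python3 -m crank '-0.002 -0.004 0 0;-0.003 -0.008 0 0;-0.005 -0.012 0 0;-0.006 -0.015 0 0;-0.006 -0.017 0 0;-0.006 -0.017 0 0;-0.006 -0.017 0 0'
```

```text
time_s: 6.2
tool_pos: [0.5037, 0.0471, 0.0672]
ee_rot: [180.0, 0.1, 162.6]
force: [-0.2, -0.4, 0.2]
grip_width: 0.497
finger_force: 0.0
time_s: 6.6
tool_pos: [0.5038, 0.0472, 0.0675]
ee_rot: [180.0, 0.1, 162.7]
force: [0.4, -1.2, 5.3]
grip_width: 0.209
finger_force: 58.6
time_s: 7.3
tool_pos: [0.4995, 0.0311, 0.0677]
ee_rot: [179.7, 0.4, 162.6]
force: [6.6, 3.8, 1.3]
grip_width: 0.209
finger_force: 58.6
```

```bash
python3 -m crank '0 0 0 0;0 0 0 0;0 0 0 0;0 0 0.02 0;0 0 0.044 0;0 0 0.044 0' 0.5
python3 -m crank '0.02 0.035 0 0;0.04 0.0695 0 0;0.04 0.0695 0 0;0.04 0.0695 -0.02 0;0.04 0.0695 -0.044 0;0.04 0.0695 -0.044 0;0.04 0.0695 -0.044 0;0.04 0.0695 -0.044 0'
python3 -m crank '0 0 0 0;0 0 0 0;0 0 0 0;0 0 0 0' 0.1
python3 -m crank '-0.004 -0.002 0 0;-0.008 -0.0035 0 0;-0.012 -0.005 0 0;-0.016 -0.0065 0 0;-0.02 -0.008 0 0;-0.0235 -0.01 0 0;-0.0245 -0.011 0 0;-0.0245 -0.011 0 0'
```

```text
time_s: 7.9
tool_pos: [0.4987, 0.0302, 0.1132]
ee_rot: [179.9, 0.3, 162.6]
force: [0.2, -1.0, -0.3]
grip_width: 0.501
finger_force: 0.0
time_s: 8.7
tool_pos: [0.5373, 0.0997, 0.0672]
ee_rot: [180.0, 0.1, 162.6]
force: [0.4, -0.2, 0.3]
grip_width: 0.498
finger_force: 0.0
time_s: 9.1
tool_pos: [0.5378, 0.0998, 0.0677]
ee_rot: [180.0, 0.1, 162.7]
force: [-0.9, -1.1, 5.5]
grip_width: 0.211
finger_force: 58.7
time_s: 9.9
tool_pos: [0.5141, 0.0888, 0.0678]
ee_rot: [179.9, 0.3, 162.6]
force: [4.9, -0.6, 6.3]
grip_width: 0.208
finger_force: 59.1
```

```bash
python3 -m crank '0 0 0 0;0 0 0 0;0 0 0 0;0 0 0.02 0;0 0 0.044 0;0 0 0.044 0' 0.5
python3 -m crank '0.031 -0.025 0 0;0.062 -0.05 0 0;0.0945 -0.075 0 0;0.0945 -0.075 0 0;0.0945 -0.075 -0.022 0;0.0945 -0.075 -0.044 0;0.0945 -0.075 -0.044 0;0.0945 -0.075 -0.044 0'
python3 -m crank '0 0 0 0;0 0 0 0;0 0 0 0;0 0 0 0' 0.1
python3 -m crank '-0.002 -0.003 0 0;-0.004 -0.006 0 0;-0.006 -0.009 0 0;-0.007 -0.012 0 0;-0.007 -0.012 0 0;-0.007 -0.012 0 0'
```

```text
time_s: 10.5
tool_pos: [0.5139, 0.0891, 0.1129]
ee_rot: [179.9, 0.2, 162.7]
force: [0.3, -0.7, 0.3]
grip_width: 0.498
finger_force: 0.0
time_s: 11.3
tool_pos: [0.6054, 0.0144, 0.065]
ee_rot: [-180.0, -0.2, 162.7]
force: [0.4, -0.1, -0.0]
grip_width: 0.501
finger_force: 0.0
time_s: 11.7
tool_pos: [0.6077, 0.0139, 0.0678]
ee_rot: [180.0, 0.1, 162.7]
force: [-1.4, 0.7, 4.2]
grip_width: 0.209
finger_force: 58.8
time_s: 12.3
tool_pos: [0.6008, 0.0018, 0.0677]
ee_rot: [179.9, 0.1, 162.6]
force: [0.0, 2.1, 6.1]
grip_width: 0.21
finger_force: 59.3
```

```bash
python3 -m crank '0 0 0 0;0 0 0 0;0 0 0 0;0 0 0.02 0;0 0 0.044 0;0 0 0.044 0' 0.5
python3 -m crank '0.001 0.04 0 0;0.003 0.0815 0 0;0.003 0.0815 0 0;0.003 0.0815 0 0;0.003 0.0815 -0.022 0;0.003 0.0815 -0.044 0;0.003 0.0815 -0.044 0;0.003 0.0815 -0.044 0'
python3 -m crank '0 0 0 0;0 0 0 0;0 0 0 0;0 0 0 0' 0.1
python3 -m crank '0.002 -0.004 0 0;0.004 -0.008 0 0;0.006 -0.012 0 0;0.009 -0.016 0 0;0.012 -0.02 0 0;0.0135 -0.0225 0 0;0.0135 -0.0225 0 0;0.0135 -0.0225 0 0'
```

```text
time_s: 12.9
tool_pos: [0.6019, 0.0016, 0.1136]
ee_rot: [179.9, 0.3, 162.7]
force: [0.9, -0.4, 1.2]
grip_width: 0.496
finger_force: 0.0
time_s: 13.7
tool_pos: [0.6023, 0.0824, 0.0656]
ee_rot: [-180.0, -0.1, 162.6]
force: [0.7, 0.1, 1.4]
grip_width: 0.501
finger_force: 0.0
time_s: 14.1
tool_pos: [0.6039, 0.0831, 0.0678]
ee_rot: [180.0, 0.1, 162.7]
force: [-0.2, -2.0, 4.4]
grip_width: 0.207
finger_force: 58.8
time_s: 14.9
tool_pos: [0.6172, 0.0616, 0.0677]
ee_rot: [179.9, 0.1, 162.6]
force: [-0.8, 1.3, 6.6]
grip_width: 0.209
finger_force: 58.8
```

```bash
python3 -m crank '0 0 0 0;0 0 0 0;0 0 0 0;0 0 0.03 0;0 0 0.06 0;0 0 0.06 0' 0.5
python3 -m crank '-0.024 0.039 0 0;-0.048 0.079 0 0;-0.072 0.118 0 0;-0.095 0.158 0 0;-0.118 0.197 0 0;-0.141 0.236 0 0;-0.164 0.2725 0 0;-0.164 0.2725 0 0'
python3 -m crank '0 0 0 0;0 0 -0.03 0;0 0 -0.055 0;0 0 -0.063 0;0 0 -0.063 0;0 0 -0.063 0'
python3 -m crank '0 0 0 0;0 0 0 0;0 0 0 0;0 0 0 0' 0.1
python3 -m crank '0 0 0.03 0;0 0 0.07 0;0 0 0.09 0;0 0 0.09 0;0 0 0.09 0'
```

```text
time_s: 15.5
tool_pos: [0.6194, 0.0609, 0.1314]
ee_rot: [179.8, 0.5, 162.7]
force: [0.8, -0.1, 0.9]
grip_width: 0.497
finger_force: 0.0
time_s: 16.3
tool_pos: [0.4493, 0.3364, 0.1253]
ee_rot: [-180.0, -0.1, 163.0]
force: [-0.1, -0.3, -0.1]
grip_width: 0.501
finger_force: 0.0
time_s: 16.9
tool_pos: [0.4534, 0.3331, 0.0641]
ee_rot: [180.0, 0.0, 162.6]
force: [0.4, -0.3, 0.1]
grip_width: 0.503
finger_force: 0.0
time_s: 17.3
tool_pos: [0.4535, 0.3339, 0.0651]
ee_rot: [179.9, 0.1, 162.7]
force: [-0.4, -2.8, 6.3]
grip_width: 0.207
finger_force: 58.7
time_s: 17.8
tool_pos: [0.4519, 0.3333, 0.1526]
ee_rot: [-180.0, -0.0, 162.7]
force: [0.3, 0.2, -1.9]
grip_width: 0.205
finger_force: 58.7
```

```bash
python3 -m crank '0.02 -0.038 0 0;0.04 -0.076 0 0;0.06 -0.114 0 0;0.08 -0.152 0 0;0.1 -0.19 0 0;0.1205 -0.2285 0 0;0.1205 -0.2285 0 0;0.1205 -0.2285 0 0'
python3 -m crank '0 0 -0.015 0;0 0 -0.03 0;0 0 -0.035 0;0 0 -0.038 0;0 0 -0.038 0;0 0 -0.038 0'
python3 - <<'E'
from h import *
d=optics.snapshot("wrist");e=optics.snapshot("scene")
a=np.array(d["image"])[60:330,100:460,::-1];
cv2.imwrite("pics/w3.png",np.hstack([cv2.resize(a,(450,338)),crop(e,315,237,90,338)]))
E
```

```text
time_s: 18.6
tool_pos: [0.5716, 0.104, 0.1505]
ee_rot: [-179.9, -0.3, 162.5]
force: [0.2, -0.8, -1.3]
grip_width: 0.209
finger_force: 58.9
time_s: 19.2
tool_pos: [0.5731, 0.1052, 0.1157]
ee_rot: [180.0, 0.0, 162.7]
force: [0.7, -0.2, -1.0]
grip_width: 0.208
finger_force: 58.9
```

View pics/w3.png

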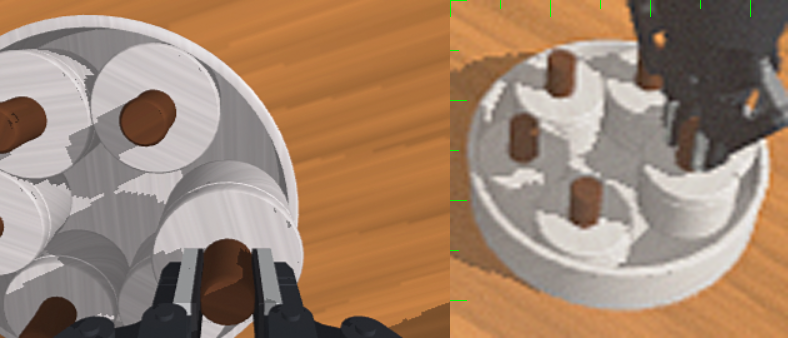

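The held cup7 is upright above the gap: its body is at (230,260) in the left view, with clear neighbours on both sides. I'll lower it in small steps.

```bash
python3 -m crank '0 0 -0.003 0;0 0 -0.006 0;0 0 -0.008 0;0 0 -0.010 0;0 0 -0.010 0'
python3 -m crank '0 0 -0.003 0;0 0 -0.006 0;0 0 -0.009 0;0 0 -0.010 0;0 0 -0.010 0'
```

```text
time_s: 19.8
tool_pos: [0.5725, 0.1048, 0.1048]
ee_rot: [-180.0, -0.0, 162.6]
force: [0.6, -0.5, -2.2]
grip_width: 0.21
finger_force: 58.9
time_s: 20.3
tool_pos: [0.5726, 0.1049, 0.0949]
ee_rot: [-180.0, -0.0, 162.7]
force: [-0.0, -0.4, -0.4]
grip_width: 0.211
finger_force: 58.9
```

No contact so far, so I'll continue down to the floor. Floor contact should come at a TCP height of about 0.068.

```bash
python3 -m crank '0 0 -0.005 0;0 0 -0.01 0;0 0 -0.015 0;0 0 -0.02 0;0 0 -0.023 0;0 0 -0.025 0;0 0 -0.026 0;0 0 -0.026 0'
python3 -m crank '0 0 -0.001 0;0 0 -0.002 0;0 0 -0.002 0'
```

```text
time_s: 21.1
tool_pos: [0.5728, 0.1049, 0.0692]
ee_rot: [-180.0, -0.0, 162.7]
force: [0.4, 0.9, -2.1]
grip_width: 0.207
finger_force: 58.9
time_s: 21.4
tool_pos: [0.5733, 0.1049, 0.0682]
ee_rot: [180.0, 0.0, 162.7]
force: [-2.1, 0.5, 3.6]
grip_width: 0.211
finger_force: 59.5
```

```bash
python3 -m crank '0 0 0 0;0 0 0 0;0 0 0 0;0 0 0.04 0;0 0 0.08 0;0 0 0.12 0;0 0 0.16 0;0 0 0.183 0' 0.5
python3 -m crank '-0.01 -0.048 0 -8.5;-0.02 -0.096 0 -17;-0.03 -0.144 0 -25.5;-0.04 -0.192 0 -34;-0.05 -0.24 0 -42.5;-0.06 -0.288 0 -51;-0.07 -0.336 0 -59.5;-0.074 -0.383 0 -68'
python3 -m crank '0 0 0 -8.5;0 0 0 -17;0 0 0 -25.5;0 0 0 -34;0 0 0 -43.45;0 0 0 -43.45;0 0 0 -43.45'
python3 - <<'E'
from h import *
T=optics.snapshot("top");S=optics.snapshot("scene");d=optics.snapshot("wrist")
cv2.imwrite("pics/w4.png",d["image"][:,:,::-1]);np.save("w4.npy",d,allow_pickle=True)
P=lambda d:np.array(d["camera_matrix"])@np.c_[d["R"],d["t"]]
for a,b in(((357,220.5),(211.8,170)),):
    q=cv2.triangulatePoints(P(T),P(S),np.array(a,float),np.array(b,float)).ravel();print("handle end",q[:3]/q[3])
for n,q in dict(foot=[.4602,-.3265,.05],lid=[.4876,-.2927,.05],tip=[.5042,-.2717,.05],grasp=[.4987,-.2786,.05]).items():print(n,proj(d,q))
E
```

```text
time_s: 22.2
tool_pos: [0.574, 0.1051, 0.2546]
ee_rot: [179.9, 0.3, 162.7]
force: [-0.2, -0.3, -0.0]
grip_width: 0.5
finger_force: 0.0
time_s: 23.0
tool_pos: [0.4978, -0.28, 0.2504]
ee_rot: [180.0, 0.0, 94.3]
force: [1.4, -0.7, -0.0]
grip_width: 0.502
finger_force: 0.0
time_s: 23.7
tool_pos: [0.4988, -0.278, 0.2502]
ee_rot: [-180.0, -0.0, 51.4]
force: [-0.7, 0.6, -0.7]
grip_width: 0.5
finger_force: 0.0
handle end [ 0.56437342 -0.28804507  0.0557238 ]
foot [282.00794094 236.12470925]
lid [282.30891111 195.94761314]
tip [282.16799268 169.58282995]
grasp [282.17865771 178.42032472]
```

View pics/w4.png

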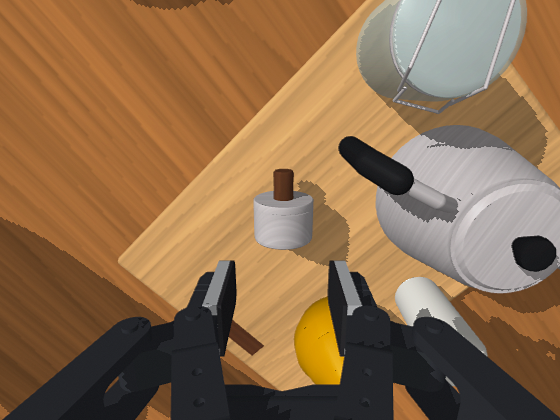

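The wrist view matches my estimate: knob axis at x≈283 and tip at row 169, against (282,169.6) predicted. The kettle handle end at (348,145) sits low and about 60 mm to the side, so it is clear. I'll grip the knob and start the uprighting arc.

```bash
python3 -m crank '0 0 -0.045 0;0 0 -0.09 0;0 0 -0.13 0;0 0 -0.165 0;0 0 -0.185 0;0 0 -0.1965 0;0 0 -0.1965 0;0 0 -0.1965 0'
python3 -m crank '0 0 0 0;0 0 0 0;0 0 0 0;0 0 0 0' 0.1
python3 -m crank '-0.003 -0.0035 0.007 0;-0.006 -0.0076 0.0143 0;-0.01 -0.0125 0.02 0;-0.0143 -0.0178 0.0255 0;-0.0143 -0.0178 0.0255 0;-0.0143 -0.0178 0.0255 0'
python3 - <<'E'
from h import *
d=optics.snapshot("wrist");e=optics.snapshot("scene")
cv2.imwrite("pics/w5.png",np.hstack([np.array(d["image"])[120:420,130:430,::-1],crop(e,228,148,60,300)]))
E
```

```text
time_s: 24.65
tool_pos: [0.4996, -0.2786, 0.055]
ee_rot: [179.9, -0.0, 51.2]
force: [-0.6, -0.1, -0.5]
grip_width: 0.496
finger_force: 0.0
time_s: 25.05
tool_pos: [0.5001, -0.2787, 0.0557]
ee_rot: [179.8, -0.0, 51.2]
force: [1.3, 1.5, 5.4]
grip_width: 0.199
finger_force: 58.7
time_s: 25.65
tool_pos: [0.4843, -0.2962, 0.0794]
ee_rot: [180.0, -0.0, 51.2]
force: [0.4, 0.7, -1.1]
grip_width: 0.203
finger_force: 58.6
```

View pics/w5.png

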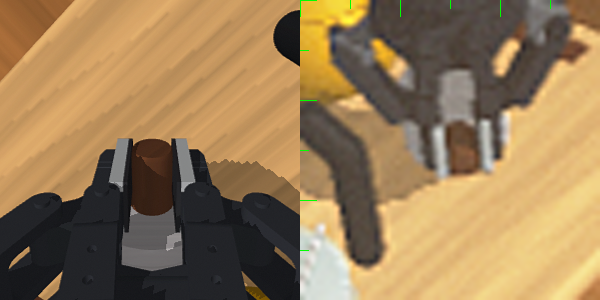

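Run:
```python
from h import *
d=optics.snapshot("wrist");p=telemetry.read_state()["tool_pos"];print(p,telemetry.read_state()["force"])
g=np.array([p[0],p[1],p[2]-.005]);u=np.array([.626,.779,0]);z=np.array([0,0,1.])
for th in(0,15,30,45,60):
    a=u*np.cos(np.radians(th))+z*np.sin(np.radians(th));n=-u*np.sin(np.radians(th))+z*np.cos(np.radians(th))
    print(th,*[np.round(proj(d,q),0) for q in(g+a*.0105,g+a*.0105+n*.01,g-a*.0175+n*.01,g-a*.0175+n*.03)])
```

```text
[ 0.48434804 -0.29560371  0.07885904] [-0.9144281   0.76940607 -2.20646   ]
0 [283. 262.] [283. 273.] [283. 331.] [283. 366.]
15 [283. 265.] [283. 283.] [283. 327.] [283. 369.]
30 [283. 271.] [283. 292.] [283. 321.] [283. 367.]
45 [283. 277.] [283. 301.] [283. 313.] [283. 359.]
60 [283. 283.] [283. 308.] [283. 303.] [283. 347.]
```

The knob–lid junction is at about (283,333) in native pixels, which matches no rotation, so the pads hold the cup stiffly. I'll set it back down and try a lighter grip so the knob can pivot.

```bash
python3 -m crank '0.004 0.005 -0.006 0;0.0083 0.0102 -0.0112 0;0.011 0.014 -0.018 0;0.0143 0.0178 -0.0255 0;0.0143 0.0178 -0.0255 0;0.0143 0.0178 -0.0255 0'
python3 -m crank '0 0 0 0;0 0 0 0;0 0 0 0' 0.22
python3 -m crank '0 0 0 0;0 0 0 0' 0.23
```

```text
time_s: 26.4
tool_pos: [0.4996, -0.2779, 0.0545]
ee_rot: [180.0, 0.0, 51.2]
force: [-2.5, 0.8, 4.8]
grip_width: 0.207
finger_force: 59.1
time_s: 26.7
tool_pos: [0.4996, -0.2779, 0.0544]
ee_rot: [179.9, -0.0, 51.2]
force: [-1.2, 2.4, 5.5]
grip_width: 0.221
finger_force: 24.2
time_s: 26.9
tool_pos: [0.4995, -0.278, 0.0543]
ee_rot: [179.9, -0.0, 51.2]
force: [0.3, 2.1, 5.6]
grip_width: 0.228
finger_force: 5.9
```

At opening 0.23 the pad force is about 6 N. I'll follow the arc with that.

```bash
python3 -m crank '-0.003 -0.0035 0.007 0;-0.006 -0.0076 0.0143 0;-0.01 -0.0125 0.02 0;-0.0143 -0.0178 0.0255 0;-0.0143 -0.0178 0.0255 0;-0.0143 -0.0178 0.0255 0' 0.23
python3 - <<'E'
from h import *
d=optics.snapshot("wrist");im=np.array(d["image"]).astype(int)
print(telemetry.read_state()["force"])
c=im[240:380,281:286].mean(1)
print([(240+i,*c[i].astype(int)) for i in range(0,140,5)])
E
```

```text
time_s: 27.5
tool_pos: [0.4845, -0.2963, 0.0796]
ee_rot: [180.0, -0.0, 51.2]
force: [1.0, -0.2, -1.3]
grip_width: 0.232
finger_force: 5.6
[ 0.69086858 -0.67325285  0.42846655]
[(240, np.int64(182), np.int64(139), np.int64(89)), (245, np.int64(186), np.int64(141), np.int64(89)), (250, np.int64(197), np.int64(150), np.int64(94)), (255, np.int64(198), np.int64(152), np.int64(96)), (260, np.int64(85), np.int64(48), np.int64(31)), (265, np.int64(86), np.int64(51), np.int64(32)), (270, np.int64(86), np.int64(52), np.int64(32)), (275, np.int64(88), np.int64(52), np.int64(32)), (280, np.int64(87), np.int64(51), np.int64(32)), (285, np.int64(81), np.int64(48), np.int64(29)), (290, np.int64(84), np.int64(49), np.int64(29)), (295, np.int64(54), np.int64(32), np.int64(20)), (300, np.int64(51), np.int64(30), np.int64(20)), (305, np.int64(50), np.int64(29), np.int64(19)), (310, np.int64(50), np.int64(30), np.int64(19)), (315, np.int64(50), np.int64(30), np.int64(20)), (320, np.int64(50), np.int64(30), np.int64(19)), (325, np.int64(83), np.int64(73), np.int64(69)), (330, np.int64(107), np.int64(104), np.int64(105)), (335, np.int64(104), np.int64(101), np.int64(102)), (340, np.int64(108), np.int64(105), np.int64(105)), (345, np.int64(104), np.int64(102), np.int64(102)), (350, np.int64(106), np.int64(102), np.int64(103)), (355, np.int64(105), np.int64(102), np.int64(102)), (360, np.int64(106), np.int64(101), np.int64(102)), (365, np.int64(108), np.int64(104), np.int64(105)), (370, np.int64(110), np.int64(108), np.int64(108)), (375, np.int64(103), np.int64(100), np.int64(100))]
```

The tip edge is at row 293 and the junction at row 322, against 292 and 321 predicted for 30°, so it is pivoting as planned. I'll finish the arc.

```bash
python3 -m crank '-0.005 -0.006 0.004 0;-0.0098 -0.0122 0.0074 0;-0.0165 -0.0205 0.01 0;-0.0204 -0.0254 0.011 0;-0.026 -0.032 0.0112 0;-0.0314 -0.0391 0.0108 0;-0.037 -0.046 0.009 0;-0.0419 -0.0522 0.006 0'
python3 -m crank '0 0 0 0;0 0 0 0;0 0 0 0'
python3 - <<'E'
from h import *
d=optics.snapshot("wrist");e=optics.snapshot("scene");p=telemetry.read_state()["tool_pos"];u,v=proj(e,p)
cv2.imwrite("pics/w6.png",np.hstack([np.array(d["image"])[120:420,130:430,::-1],crop(e,u,v,60,300)]))
E
```

```text
time_s: 28.35
tool_pos: [0.4421, -0.3488, 0.0852]
ee_rot: [180.0, 0.0, 51.2]
force: [-0.4, -0.1, -1.5]
grip_width: 0.226
finger_force: 5.5
time_s: 28.65
tool_pos: [0.4428, -0.3479, 0.0853]
ee_rot: [-180.0, -0.0, 51.2]
force: [-0.2, -0.5, -1.0]
grip_width: 0.235
finger_force: 5.5
```

View pics/w6.png

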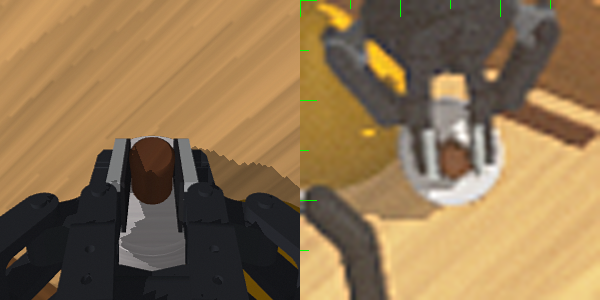

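The cup is held partly tilted; the lid disc at (450,160) in the right crop faces the camera, so friction still holds it at about 35°. I'll raise it a little and ease the grip in small steps, checking the tilt from the image.

```bash
cat > th.py <<'E'
from h import *
d=optics.snapshot("wrist");s=telemetry.read_state();p=s["tool_pos"];im=np.array(d["image"]).astype(int)
c=im[230:400,281:286].mean(1);br=c[:,0]-c[:,2]
g=np.array([p[0],p[1],p[2]-.005]);u=np.array([.626,.779,0]);z=np.array([0,0,1.])
print("profile R:",[int(x) for x in c[20:120:3,0]]);print("R-B  :",[int(x) for x in br[20:120:3]], "from row 250 step 3")
for th in range(0,100,15):
    t=np.radians(th);a=u*np.cos(t)+z*np.sin(t);n=-u*np.sin(t)+z*np.cos(t)
    print(th,"tip far/near edge, junction:",*[int(proj(d,q)[1]) for q in(g+a*.0105-n*.01,g+a*.0105+n*.01,g-a*.0175+n*.01)],end="; ")
print(s["grip_width"],s["finger_force"])
E
python3 -m crank '0 0 0.003 0;0 0 0.006 0;0 0 0.006 0'
python3 th.py
python3 -m crank '0 0 0 0;0 0 0 0' 0.234
python3 th.py
```

```text
time_s: 29.05
tool_pos: [0.4431, -0.3483, 0.0922]
ee_rot: [179.9, 0.0, 51.2]
force: [0.1, -0.2, -0.8]
grip_width: 0.227
finger_force: 5.5
profile R: [173, 176, 172, 79, 79, 79, 80, 81, 82, 82, 82, 78, 76, 76, 74, 57, 46, 46, 46, 46, 45, 45, 45, 45, 45, 100, 98, 100, 97, 101, 100, 98, 97, 99]
R-B  : [90, 92, 0, 51, 50, 50, 51, 52, 53, 54, 53, 51, 49, 49, 48, 36, 29, 29, 28, 28, 28, 28, 28, 28, 28, 1, 3, 2, 2, 3, 3, 3, 2, 3] from row 250 step 3
0 tip far/near edge, junction: 251 273 330; 15 tip far/near edge, junction: 250 282 327; 30 tip far/near edge, junction: 250 292 321; 45 tip far/near edge, junction: 253 301 312; 60 tip far/near edge, junction: 259 308 303; 75 tip far/near edge, junction: 266 313 292; 90 tip far/near edge, junction: 275 316 282; 0.22817172680071754 5.5482615530490875
time_s: 29.3
tool_pos: [0.4428, -0.3483, 0.0916]
ee_rot: [180.0, 0.0, 51.2]
force: [0.2, 0.2, -0.1]
grip_width: 0.231
finger_force: 0.1
profile R: [171, 170, 176, 62, 83, 82, 83, 83, 83, 85, 85, 86, 74, 47, 46, 47, 48, 45, 44, 43, 43, 42, 74, 102, 103, 99, 119, 150, 160, 171, 171, 105, 100, 101]
R-B  : [5, 5, 6, 14, 54, 53, 53, 53, 54, 55, 55, 56, 47, 30, 29, 30, 30, 29, 27, 27, 27, 26, 14, 2, 2, 2, 4, 4, 5, 5, 5, 3, 2, 2] from row 250 step 3
0 tip far/near edge, junction: 251 273 330; 15 tip far/near edge, junction: 250 282 327; 30 tip far/near edge, junction: 250 292 321; 45 tip far/near edge, junction: 254 301 313; 60 tip far/near edge, junction: 259 308 303; 75 tip far/near edge, junction: 266 314 293; 90 tip far/near edge, junction: 275 316 282; 0.234072476826084 0.09652012959122658
```

Run:
```python
from h import *
d=optics.snapshot("wrist");e=optics.snapshot("scene");p=telemetry.read_state()["tool_pos"];u,v=proj(e,p)
cv2.imwrite("pics/w7.png",np.hstack([cv2.resize(np.array(d["image"])[200:420,180:400,::-1],(400,400),interpolation=cv2.INTER_CUBIC),crop(e,u,v,50,400)]))
```

```text
(no output)
```

View pics/w7.png

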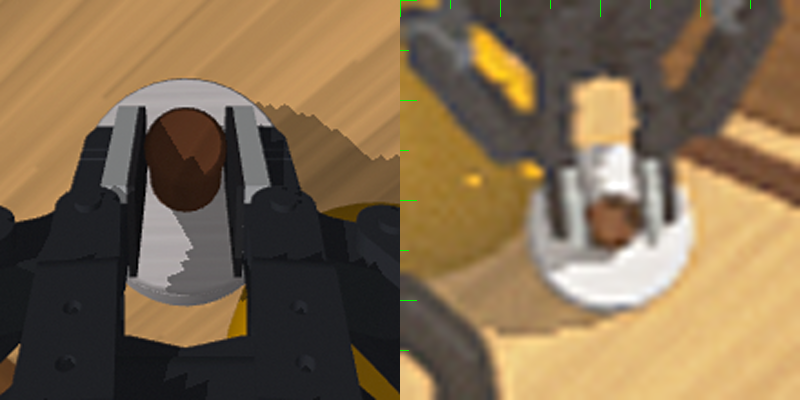

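The cup has swung further: the lid ellipse spans rows 79–303 (left view) around the knob, with the tip at about (185,133). I'll fit the tilt numerically.

```bash
cat > fit.py <<'E'
from h import *
import sys
def fit(obs):
    d=optics.snapshot("wrist");p=telemetry.read_state()["tool_pos"]
    g=np.array([p[0],p[1],p[2]-.005]);u=np.array([.626,.779,0]);z=np.array([0,0,1.])
    def rows(q):
        t,du,dz=q[0],q[1]/1e3,q[2]/1e3;a=u*np.cos(t)+z*np.sin(t);n=-u*np.sin(t)+z*np.cos(t);c=g+du*u+dz*z
        return [proj(d,x)[1] for x in(c+a*.028-n*.01,c+a*.028+n*.01,c+n*.01,c-n*.03,c+n*.03)]
    for t0 in(.5,1.,1.5):
        s=least_squares(lambda q:np.array(rows(q))-obs,[t0,-10,-10]);t,du,dz=s.x
        f=g+(du*u+dz*z)/1e3-.044*(u*np.cos(t)+z*np.sin(t))
        print("theta",np.degrees(t).round(1),"lid centre du,dz mm",s.x[1:].round(1),"res",s.fun.round(1),"foot",f.round(4),"low edge z",(f[2]-max(.0265*np.cos(t),.03*np.cos(t)-.0025*np.sin(t))).round(4))
fit(np.array([float(x) for x in sys.argv[1:]]))
E
python3 fit.py 259.5 287 315 243.5 366
```

```text
theta 33.3 lid centre du,dz mm [-17.  -14.3] res [-7.8  6.3  2.8  2.9 -3.9] foot [ 0.409  -0.3901  0.0481] low edge z 0.0244
theta 33.3 lid centre du,dz mm [-17.  -14.3] res [-7.8  6.3  2.8  2.9 -3.9] foot [ 0.409  -0.3901  0.0481] low edge z 0.0244
theta 33.3 lid centre du,dz mm [-17.  -14.3] res [-7.8  6.3  2.8  2.9 -3.9] foot [ 0.409  -0.3901  0.0481] low edge z 0.0244
```

```bash
python3 fit.py 259.5 300 315.5 243.5 366 | head -1
```

```text
theta 39.7 lid centre du,dz mm [-17.2 -14.5] res [-2.4  1.7  3.1  0.2 -2.4] foot [ 0.4107 -0.388   0.0438] low edge z 0.0223
```

The tilt is about 40°, with the low foot edge at the board. The gourd is close to where the cup would end up, so I'll regrip firmly, carry the cup clear (+x, +y), touch down and check the tilt again.

```bash
python3 -m crank '0 0 0 0;0 0 0 0;0 0 0 0' 0.15
python3 -m crank '0.005 0.01 0.006 0;0.012 0.025 0.006 0;0.019 0.038 0.006 0;0.025 0.05 0.006 0;0.03 0.06 0.006 0;0.03 0.06 0.006 0;0.03 0.06 0.006 0'
python3 th.py | head -2
python3 - <<'E'
from h import *
T=optics.snapshot("top");print("gourd",ray(T,597*.7,380*.7,.08))
E
```

```text
time_s: 29.85
tool_pos: [0.4428, -0.3482, 0.0916]
ee_rot: [180.0, -0.0, 51.2]
force: [0.7, 0.8, 1.1]
grip_width: 0.2
finger_force: 58.6
time_s: 30.55
tool_pos: [0.4728, -0.2877, 0.0972]
ee_rot: [-180.0, 0.0, 51.3]
force: [-0.6, 0.5, -1.5]
grip_width: 0.204
finger_force: 58.6
profile R: [181, 185, 189, 67, 89, 89, 89, 89, 89, 91, 92, 92, 76, 51, 50, 51, 52, 49, 46, 46, 46, 46, 104, 109, 112, 139, 175, 188, 182, 182, 183, 188, 141, 143]
R-B  : [5, 6, 7, 15, 57, 57, 56, 57, 58, 58, 60, 59, 48, 31, 31, 32, 33, 31, 29, 28, 28, 29, 3, 2, 2, 4, 7, 5, 5, 5, 6, 5, 4, 4] from row 250 step 3
gourd [ 0.43168775 -0.46008041  0.08      ]
```

```bash
python3 -m crank '0 0 -0.003 0;0 0 -0.006 0;0 0 -0.008 0;0 0 -0.008 0;0 0 -0.008 0'
python3 -m crank '0 0 -0.002 0;0 0 -0.002 0;0 0 -0.002 0'
```

```text
time_s: 31.15
tool_pos: [0.4736, -0.2884, 0.0912]
ee_rot: [179.9, -0.1, 51.1]
force: [-1.6, 4.3, 6.8]
grip_width: 0.205
finger_force: 59.7
time_s: 31.45
tool_pos: [0.4744, -0.2882, 0.0907]
ee_rot: [179.9, -0.1, 51.1]
force: [-0.6, 6.5, 14.0]
grip_width: 0.204
finger_force: 60.5
```

```bash
python3 -m crank '0 0 0.002 0;0 0 0.002 0;0 0 0.002 0' 0.231
python3 -m crank '-0.0037 -0.0046 0.0015 0;-0.0071 -0.0088 0.003 0;-0.0113 -0.014 0.0043 0;-0.0143 -0.0177 0.0047 0;-0.0143 -0.0177 0.0047 0'
python3 th.py
```

```text
time_s: 31.75
tool_pos: [0.4737, -0.2887, 0.0906]
ee_rot: [179.8, -0.1, 51.2]
force: [1.6, 1.9, 4.8]
grip_width: 0.23
finger_force: 3.8
time_s: 32.25
tool_pos: [0.4577, -0.3065, 0.0939]
ee_rot: [-180.0, 0.0, 51.1]
force: [0.4, 0.1, 2.5]
grip_width: 0.235
finger_force: 3.9
profile R: [185, 180, 188, 190, 63, 82, 89, 89, 90, 89, 90, 91, 92, 93, 69, 53, 52, 53, 53, 44, 128, 121, 124, 123, 167, 193, 194, 196, 196, 194, 192, 199, 189, 188]
R-B  : [4, 4, 6, 6, 18, 52, 57, 57, 57, 57, 58, 59, 60, 60, 44, 34, 33, 33, 34, 28, 1, 1, 0, 0, 3, 2, 3, 5, 5, 4, 4, 4, 99, 97] from row 250 step 3
0 tip far/near edge, junction: 251 272 330; 15 tip far/near edge, junction: 249 282 326; 30 tip far/near edge, junction: 250 291 320; 45 tip far/near edge, junction: 253 300 312; 60 tip far/near edge, junction: 258 308 302; 75 tip far/near edge, junction: 265 313 292; 90 tip far/near edge, junction: 274 316 281; 0.23131639786702315 3.915136344730854
```

```bash
python3 -m crank '-0.0043 -0.0053 0.0005 0;-0.0085 -0.0107 0 0;-0.0125 -0.0155 -0.001 0;-0.0165 -0.0205 -0.0025 0;-0.0198 -0.0247 -0.004 0;-0.0198 -0.0247 -0.004 0'
python3 th.py|head -2
```

```text
time_s: 32.9
tool_pos: [0.4378, -0.331, 0.0896]
ee_rot: [-180.0, 0.0, 51.1]
force: [0.3, -0.7, 1.6]
grip_width: 0.229
finger_force: 3.8
profile R: [60, 60, 60, 59, 60, 60, 60, 60, 67, 77, 78, 79, 79, 79, 74, 57, 53, 53, 50, 49, 49, 40, 162, 191, 193, 191, 189, 190, 189, 188, 185, 182, 175, 169]
R-B  : [38, 39, 38, 38, 38, 38, 38, 38, 43, 50, 51, 50, 51, 51, 48, 36, 34, 34, 31, 30, 30, 29, 0, 100, 101, 99, 99, 99, 99, 98, 97, 95, 91, 87] from row 250 step 3
```

Run:
```python
from h import *
d=optics.snapshot("wrist");p=telemetry.read_state()["tool_pos"];im=np.array(d["image"]).astype(int)
c=im[150:330,281:286].mean(1)
k=[(150+i,int(c[i,0]),int(c[i,0]-c[i,2])) for i in range(60,180,4)];print(k)
u=np.array([.626,.779,0])
for th in(70,80,90):
  t=np.radians(th);a=u*np.cos(t)+np.array([0,0,np.sin(t)]);n=-u*np.sin(t)+np.array([0,0,np.cos(t)])
  g=np.array([p[0],p[1],p[2]-.005])
  print(th,[int(proj(d,g+a*s+n*r)[1]) for s,r in((.006,-.01),(.006,.01),(-.022,-.01),(-.022,-.03),(-.022,.03))])
```

```text
[(210, 167, 5), (214, 164, 4), (218, 164, 5), (222, 163, 4), (226, 168, 4), (230, 161, 5), (234, 164, 6), (238, 160, 6), (242, 164, 5), (246, 169, 3), (250, 59, 39), (254, 59, 38), (258, 59, 38), (262, 59, 38), (266, 60, 38), (270, 60, 38), (274, 68, 43), (278, 78, 51), (282, 79, 51), (286, 79, 51), (290, 79, 52), (294, 65, 41), (298, 53, 34), (302, 52, 33), (306, 49, 30), (310, 49, 31), (314, 142, 2), (318, 188, 99), (322, 193, 101), (326, 190, 99)]
70 [262, 309, 254, 215, 334]
80 [265, 310, 247, 208, 322]
90 [269, 310, 241, 203, 310]
```

```bash
python3 -m crank '0 0 0 0;0 0 0 0;0 0 0 0;0 0 0 0' 0.4
python3 - <<'E'
from h import *
d=optics.snapshot("wrist");p=telemetry.read_state()["tool_pos"];im=np.array(d["image"]).astype(int)
c=im[150:400,281:286].mean(1)
print([(150+i,int(c[i,0]),int(c[i,0]-c[i,2])) for i in range(30,180,3)])
for du in(0,-.004):
  f=np.array([p[0]+.626*du,p[1]+.779*du,0]);u=np.array([.626,.779,0])
  print([int(proj(d,f+u*r+[0,0,z])[1]) for r,z in((.01,.092),(-.01,.092),(.01,.064),(.03,.064),(-.03,.064))])
E
```

```text
time_s: 33.4
tool_pos: [0.4386, -0.3303, 0.0899]
ee_rot: [-180.0, -0.0, 51.2]
force: [0.6, 0.6, 0.6]
grip_width: 0.401
finger_force: 0.0
[(180, 186, 97), (183, 185, 96), (186, 184, 96), (189, 182, 95), (192, 164, 79), (195, 128, 3), (198, 136, 3), (201, 131, 4), (204, 130, 4), (207, 132, 3), (210, 148, 4), (213, 137, 3), (216, 150, 3), (219, 161, 4), (222, 160, 5), (225, 161, 4), (228, 159, 5), (231, 164, 4), (234, 164, 5), (237, 158, 6), (240, 159, 5), (243, 159, 5), (246, 159, 4), (249, 159, 4), (252, 165, 4), (255, 62, 34), (258, 61, 38), (261, 60, 39), (264, 59, 38), (267, 60, 38), (270, 60, 39), (273, 60, 39), (276, 61, 38), (279, 60, 38), (282, 62, 39), (285, 71, 46), (288, 76, 49), (291, 77, 49), (294, 78, 50), (297, 77, 49), (300, 62, 40), (303, 52, 32), (306, 53, 33), (309, 52, 32), (312, 50, 31), (315, 48, 30), (318, 49, 31), (321, 161, 85), (324, 192, 100), (327, 189, 99)]
[271, 312, 242, 204, 312]
[279, 319, 250, 212, 318]
```

The cup is upright, about 5 mm behind the TCP along the axis. I'll recentre, grip deeper and lift.

```bash
python3 -m crank '-0.003 -0.004 0 0;-0.003 -0.004 -0.005 0;-0.003 -0.004 -0.005 0;-0.003 -0.004 -0.005 0'
python3 -m crank '0 0 0 0;0 0 0 0;0 0 0 0;0 0 0 0' 0.1
python3 -m crank '0 0 0.03 0;0 0 0.06 0;0 0 0.09 0;0 0 0.09 0;0 0 0.09 0'
python3 - <<'E'
from h import *
d=optics.snapshot("wrist");p=telemetry.read_state()["tool_pos"];im=np.array(d["image"]).astype(int)
c=im[150:400,281:286].mean(1)
print([(150+i,int(c[i,0]),int(c[i,0]-c[i,2])) for i in range(30,180,3)])
u=np.array([.626,.779,0]);f=np.array([p[0],p[1],p[2]-.021]);print([int(proj(d,f+u*r+[0,0,z])[1]) for r,z in((.01,.028),(-.01,.028),(.01,0),(.03,0),(-.03,0))])
S=optics.snapshot("scene");im=np.array(S["image"]).astype(int)
T=optics.snapshot("top")
for n,D in(("S",S),("T",T)):
    for q in((.5732,.105),(.5141,.0888),(.6172,.0616)):
        print(n,q,proj(D,[*q,.075]))
E
```

```text
time_s: 33.85
tool_pos: [0.4353, -0.3343, 0.0846]
ee_rot: [-180.0, -0.0, 51.2]
force: [0.3, 0.8, -0.7]
grip_width: 0.399
finger_force: 0.0
time_s: 34.25
tool_pos: [0.4356, -0.3345, 0.0851]
ee_rot: [180.0, 0.0, 51.2]
force: [-0.5, 0.3, 1.5]
grip_width: 0.207
finger_force: 58.6
time_s: 34.75
tool_pos: [0.4356, -0.3345, 0.1751]
ee_rot: [179.9, 0.0, 51.2]
force: [0.4, 0.0, -2.4]
grip_width: 0.209
finger_force: 58.9
[(180, 207, 107), (183, 208, 108), (186, 160, 54), (189, 142, 4), (192, 150, 4), (195, 143, 4), (198, 140, 4), (201, 148, 4), (204, 178, 4), (207, 155, 4), (210, 178, 5), (213, 178, 4), (216, 176, 6), (219, 174, 4), (222, 174, 4), (225, 181, 5), (228, 178, 4), (231, 172, 6), (234, 174, 5), (237, 174, 5), (240, 174, 6), (243, 175, 5), (246, 180, 6), (249, 85, 27), (252, 68, 43), (255, 68, 43), (258, 67, 43), (261, 67, 43), (264, 67, 43), (267, 68, 42), (270, 68, 43), (273, 68, 42), (276, 69, 44), (279, 77, 48), (282, 86, 55), (285, 84, 53), (288, 85, 53), (291, 86, 54), (294, 74, 46), (297, 57, 34), (300, 58, 35), (303, 59, 36), (306, 58, 36), (309, 56, 34), (312, 54, 33), (315, 54, 33), (318, 158, 82), (321, 191, 99), (324, 187, 96), (327, 193, 100)]
[275, 316, 245, 206, 316]
S (0.5732, 0.105) [332.75514345 239.77108525]
S (0.5141, 0.0888) [340.74889084 220.82832985]
S (0.6172, 0.0616) [305.88328936 242.24902787]
T (0.5732, 0.105) [223.68489094 215.25920291]
T (0.5141, 0.0888) [228.87472909 235.64231818]
T (0.6172, 0.0616) [238.89002327 200.3927456 ]
```

```bash
cat > knobs.py <<'E'
from h import *
T=optics.snapshot("top");im=cv2.cvtColor(cv2.resize(np.array(T["image"])[185:262,205:285],None,fx=8,fy=8,interpolation=cv2.INTER_CUBIC),cv2.COLOR_RGB2LAB)
hsv=cv2.cvtColor(cv2.cvtColor(im,cv2.COLOR_LAB2RGB),cv2.COLOR_RGB2HSV)
m=((hsv[...,1]>90)&(hsv[...,2]<135)).astype(np.uint8)
n,l,st,ce=cv2.connectedComponentsWithStats(m);P=[]
for i in range(1,n):
    if 600<st[i,4]<6000:
        x,y=(ce[i]+.5)/8-.5+[205,185];q=ray(T,x,y,.063)
        if np.hypot(q[0]-.5574,q[1]-.0465)<.08:P.append(q[:2]);print(st[i,4],q[:2].round(4))
P=np.array(P)
r=least_squares(lambda c:np.hypot(*(P-c[:2]).T)-c[2],[.557,.047,.06]);print("fit",r.x.round(4),"dist",(np.hypot(*(P-r.x[:2]).T)*1e3).round(1),"ang",np.degrees(np.arctan2(*(P-r.x[:2]).T[::-1])).round(1))
E
python3 knobs.py
python3 - <<'E'
import numpy as np
from scipy.optimize import least_squares
P=np.array([(.5427,-.0131),(.4995,.0311),(.5141,.0888),(.6172,.0616),(.6008,.0018),(.5733,.1049)])
r=least_squares(lambda c:np.hypot(*(P-c[:2]).T)-c[2],[.557,.047,.06]);print("tcp fit",r.x.round(4),(np.hypot(*(P-r.x[:2]).T)*1e3).round(1))
E
```

```text
1300 [0.6159 0.0624]
1263 [0.5994 0.0026]
1330 [0.5723 0.106 ]
1243 [ 0.5411 -0.0112]
1317 [0.5139 0.0896]
1234 [0.499  0.0318]
fit [0.5575 0.0471 0.0607] dist [60.3 61.1 60.8 60.6 60.9 60.5] ang [  14.7  -46.7   75.9 -105.8  135.7 -165.4]
tcp fit [0.5583 0.046  0.0611] [61.1 60.7 61.6 60.9 61.3 60.8]
```

The ring is ready, with all six at 60.3–61.1 mm and about 60° apart. I'll carry the last cup to the middle.

```bash
python3 -m crank '0.015 0.0465 0 0;0.03 0.093 0 0;0.045 0.1395 0 0;0.06 0.186 0 0;0.075 0.2325 0 0;0.09 0.279 0 0;0.105 0.325 0 0;0.1234 0.3813 0 0'
python3 -m crank '0 0 0 0;0 0 0 0;0 0 -0.025 0;0 0 -0.05 0;0 0 -0.055 0;0 0 -0.055 0;0 0 -0.055 0'
```

```text
time_s: 35.75
tool_pos: [0.5556, 0.04, 0.1736]
ee_rot: [-179.9, 0.1, 51.2]
force: [0.6, -0.7, -2.0]
grip_width: 0.209
finger_force: 58.9
time_s: 36.45
tool_pos: [0.5566, 0.0372, 0.121]
ee_rot: [179.9, -0.0, 51.1]
force: [0.7, 0.0, -1.1]
grip_width: 0.209
finger_force: 59.0
```

```bash
python3 -m crank '0.0023 0.0095 0 0;0.0023 0.0095 0 0;0.0023 0.0095 0 0;0.0023 0.0095 0 0'
python3 -m crank '0 0 -0.004 0;0 0 -0.008 0;0 0 -0.011 0;0 0 -0.011 0;0 0 -0.011 0'
```

```text
time_s: 36.85
tool_pos: [0.5586, 0.0477, 0.1205]
ee_rot: [180.0, -0.0, 51.2]
force: [0.0, -0.7, -1.6]
grip_width: 0.21
finger_force: 59.0
time_s: 37.35
tool_pos: [0.5583, 0.0475, 0.1088]
ee_rot: [-180.0, 0.0, 51.2]
force: [0.1, 0.7, -1.1]
grip_width: 0.208
finger_force: 58.9
```

```bash
python3 -m crank '0 0 -0.002 0;0 0 -0.004 0;0 0 -0.005 0;0 0 -0.005 0'
python3 -m crank '0 0 -0.002 0;0 0 -0.004 0;0 0 -0.006 0;0 0 -0.006 0'
```

```text
time_s: 37.75
tool_pos: [0.5584, 0.0475, 0.1038]
ee_rot: [180.0, 0.0, 51.2]
force: [1.6, -1.4, -2.4]
grip_width: 0.209
finger_force: 58.9
time_s: 38.15
tool_pos: [0.5584, 0.0475, 0.0977]
ee_rot: [180.0, 0.0, 51.2]
force: [1.3, -1.3, -3.1]
grip_width: 0.208
finger_force: 58.8
```

Free fit so far (foot at about 0.033), so I'll carry on down.

```bash
python3 -m crank '0 0 -0.004 0;0 0 -0.008 0;0 0 -0.012 0;0 0 -0.015 0;0 0 -0.015 0'
python3 -m crank '0 0 -0.004 0;0 0 -0.008 0;0 0 -0.011 0;0 0 -0.013 0;0 0 -0.014 0;0 0 -0.014 0'
```

```text
time_s: 38.65
tool_pos: [0.5583, 0.0474, 0.0824]
ee_rot: [-180.0, 0.0, 51.2]
force: [1.8, -2.4, -2.0]
grip_width: 0.207
finger_force: 58.8
time_s: 39.25
tool_pos: [0.5584, 0.0475, 0.0688]
ee_rot: [180.0, 0.0, 51.2]
force: [2.0, -1.1, -2.5]
grip_width: 0.205
finger_force: 58.8
```

```bash
python3 -m crank '0 0 -0.001 0;0 0 -0.002 0;0 0 -0.003 0;0 0 -0.003 0'
```

```text
time_s: 39.65
tool_pos: [0.5587, 0.0477, 0.0681]
ee_rot: [-180.0, 0.0, 51.2]
force: [-4.7, -1.6, 10.2]
grip_width: 0.205
finger_force: 60.3
```

```bash
python3 -m crank '0 0 0.002 0;0 0 0.002 0;0 0 0.002 0;0 0 0.002 0' 0.4
python3 -m crank '0 0 0.03 0;0 0 0.07 0;0 0 0.11 0;0 0 0.15 0;0 0 0.19 0;0 0 0.22 0;0 0 0.22 0;0 0 0.22 0'
python3 -m crank '-0.02 -0.04 0 0;-0.04 -0.08 0 0;-0.06 -0.12 0 0;-0.08 -0.16 0 0;-0.1 -0.2 0 0;-0.1 -0.24 0 0;-0.1 -0.24 0 0;-0.1 -0.24 0 0'
python3 knobs.py
```

```text
time_s: 40.05
tool_pos: [0.558, 0.0477, 0.0676]
ee_rot: [-180.0, 0.0, 51.2]
force: [0.6, 0.1, 0.3]
grip_width: 0.396
finger_force: 0.0
time_s: 40.85
tool_pos: [0.5585, 0.0476, 0.2885]
ee_rot: [180.0, -0.0, 51.2]
force: [0.4, 0.2, -0.5]
grip_width: 0.398
finger_force: 0.0
time_s: 41.65
tool_pos: [0.4575, -0.1926, 0.2856]
ee_rot: [-179.8, 0.0, 51.1]
force: [0.2, -0.4, 0.2]
grip_width: 0.401
finger_force: 0.0
1286 [0.6159 0.0624]
1259 [0.5994 0.0027]
1322 [0.5726 0.1068]
1283 [0.5574 0.049 ]
1238 [ 0.5411 -0.0112]
1318 [0.5136 0.0897]
1234 [0.4989 0.0319]
fit [0.5574 0.035  0.0546] dist [64.6 53.  73.4 14.  49.  70.  58.5] ang [  25.1  -37.6   78.    89.9 -109.4  128.7 -176.9]
```

```bash
python3 -c "
from cell import order;print(order.hand_in())"
```

```text
the job is handed in; nothing more can be done
None
```

All seven cups stand on the tin floor, one in the middle and six round it, and the job was handed in at about 42 s. A final top-camera measurement found all seven knobs in position, and I saw no contact with anything else.

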